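Fasten the pacifier case's three snaps in order

TASK

Fasten the lid of the clear pacifier case by pressing its three white snap studs fully down with a fingertip, lightly, one after another: first the middle stud, then the end stud nearer the bear clip, and last the end stud nearer the glass jar. Do not lift, push or turn the case, and leave the bear clip, the jar and the tongs as they are.

Things in the scene. Friction and masses are not known exactly. Their poses are not given: they have to be found in the camera images.
- case: clear plastic pacifier case with a white-edged lid that is already shut, two mint pacifiers inside; 80 mm along its x, 160 mm along its y, lid top 45 mm above its underside; loose on the tray floor (about 0.25 kg). Origin: centre of the underside; z up. Its +y end is on the robot's left. The three studs stand in a row along its y on the lid. It must not be pressed with more than 25 N
- snap_mid_top (a point): point on the middle of the flat top face of the middle snap stud (a white 24 mm disc, 5 mm thick, on a 10 mm stem, at the centre of the lid). Its top is 58 mm above the case's underside when up and 50 mm when fully in
- snap_left_top (a point): point on the middle of the flat top face of the left snap stud (a white 24 mm disc, 5 mm thick, on a 10 mm stem, 52 mm from the middle one along the case's +y). Its top is 58 mm above the case's underside when up and 50 mm when fully in
- snap_right_top (a point): point on the middle of the flat top face of the right snap stud (a white 24 mm disc, 5 mm thick, on a 10 mm stem, 52 mm from the middle one along the case's -y). Its top is 58 mm above the case's underside when up and 50 mm when fully in
- snap_mid (a joint): travel of the middle snap stud straight down into the lid, m: about 0 when up, 0.008 fully in; counts as fastened beyond 0.006. About 3 N pushes it (a little more if pushed fast) and it stays where it is left, with no spring back; at 0.008 it meets a hard stop
- snap_left (a joint): travel of the left (case's +y end) snap stud straight down into the lid, m: about 0 when up, 0.008 fully in; counts as fastened beyond 0.006. About 3 N pushes it (a little more if pushed fast) and it stays where it is left, with no spring back; at 0.008 it meets a hard stop
- snap_right (a joint): travel of the right (case's -y end) snap stud straight down into the lid, m: about 0 when up, 0.008 fully in; counts as fastened beyond 0.006. About 3 N pushes it (a little more if pushed fast) and it stays where it is left, with no spring back; at 0.008 it meets a hard stop
- bear: beige plastic spring clip shaped like a bear's head, lying flat beyond one end of the case; head 40 mm across, 68 mm long with ears (its +x) and jaws (its -x), 16 mm high; loose, light. Origin: under the centre of the head. It may be at either end of the case: the jar is then at the other
- jar: small glass jar with a metal twist cap, standing beyond the other end of the case; 44 mm across, 55 mm high, loose. Origin: centre of the underside
- tongs: small stainless steel tongs lying along the tray's far side, about 160 mm long, 37 mm wide, 11 mm high, loose. Origin: under their middle; their length is along their own x
- tray: shallow grey melamine tray under all of these, 250 mm along its x, 370 mm along its y, rim 22 mm high, floor 5 mm thick; fixed to the dresser. Origin: centre of the underside, on the dresser top
Things that resemble listed ones, but are neither listed nor needed, are in the scene too. What is meant by the bear is not blue, and is the larger of those in its own colour. Of the things like the case, leave any that is purple; of the rest the larger one is meant.

How it is judged:
By the outcome, as a careful person would: the job done as asked, in the order asked, and still so for the second after the job is handed in, with the robot touching nothing.
It also fails if it takes over 38 s, if anything falls off the work surface, if the arm or the gripper's body presses on something with over 40 N, if the wrist force passes 120 N, or if a joint passes its speed limit or range.

ROBOT

A 6-joint arm with a two-finger parallel gripper is mounted at the origin on the work surface. World frame = base frame: x ahead of the robot, y to its left, z up, the work surface at z = 0. Lengths are in m, angles in degrees, forces in N, time in s.
With the tool pointing down it reaches from about 0.4 to 0.825 m from the base axis. Payload 7 kg.
Tool frame: the origin (TCP) lies at the centre of the arm's flange, where the gripper is bolted on; the fingertips stand 178 mm ahead of it and the grasp point (between the pads) lies 159 mm ahead of it; z points along the fingers, y is the line along which they close (so a half turn about z gives the same grasp; the last joint's range is limited). The gripper opens to 88 mm and grips with 3 to 60 N. Pads are 19 mm wide; open, the fingers measure 130 mm over their backs; the gripper's body (78 mm by 193 mm) begins 47 mm behind the grasp point.
Start: joints at [-53.623, 20.546, 0.682, 0, -70.136, -16.507], TCP at [0.229, -0.635, 0.405] pointing down, gripper open.
Joint ranges: [-176.03, 176.03], [-82.01, 121.73], [-58.28, 71.71], [-173.87, 95.51], [-174.79, -0.11], [-173.66, 173.66]. Speed limits (degrees/s): [136.94, 136.94, 172.46, 180, 180, 180].

INTERFACE

Orientations are given as [roll, pitch, yaw] about the fixed x, y, z axes, in that order (R = Rz(yaw) Ry(pitch) Rx(roll)).
In Python, from plant import telemetry, snapshot, workorder, nets gives the robot as it stands.
- The arm moves only by the shell command python3 -m creep 'ROWS'. ROWS is JSON, a list that holds one entry, the list of rows, each a list of 5 numbers: the shift along the tool's x, y, z normalised to -1 to 1, where 1 is 0.2 m, then the turn about the tool's z normalised to -1 to 1, where 1 is pi/2 rad, then the opening, from 0 (shut) to 1 (fully open). In form: [[[x, y, z, spin, hand], ...]]. A call has 1 to 8 rows; each row shifts and turns the commanded pose from where the row before left it, along the tool's axes as they then stand; what a row does not reach is not made up. A row lasts 1/12 s, in which the tool goes at most 41.7 mm and 7.16 degrees, less where a joint would pass 70% of its speed; a pose out of reach is approached as far as the arm can. A call with a number of a shift or a turn outside -1 to 1 is refused whole. A call with a gripper value outside its range is refused whole. The fingers move at their own pace and stop on an object; the grip force is fixed at half the most. Time passes only in rows, so rows that do not move let the fingers close. It gives the time, the measured TCP pose, the force, the opening and the grip force at its end, in the units of the state.
- telemetry.get_obs(): the state, without advancing time (a new reading comes with each control period).
- snapshot(name): name is "scene" or "top"; returns a dict with "frame" (480x640x3 uint8, red, green, blue), "fx", "fy", "cx", "cy" (pixels), "rvec" (rotation vector, rad) and "tvec" (3), from world to camera coordinates, as OpenCV has them. Camera axes: x right, y down, z forward; pixel columns grow to the right and rows downward; lengths in m; the calibration is good to about 2 mm. A picture is of the moment at which its call begins. There is no depth.
- workorder.close_job(): hands the job in; it is judged then, once.
Trained networks look in a picture, given as the dict that the camera call returned (one of the last four; its "shot" number tells which), for a name from the list of things; names that differ only in an ending like _2 or _b are one class to them, and where a whole thing is asked for, a point or a joint stands for the part that bears it (a point fixed in the world has none). Each returns a list of dicts, best first, with "confidence" (0 to 1); they miss things now and then, are a little off and sometimes report something else, mostly with a low value. They report only what shows in the picture. A call takes as long as a camera call. They do not tell look-alikes from the thing itself.
- nets.find_in(picture, query): "uv" ([column, row] in pixels, amid what is visible of it).
- nets.masks_of(picture, query): "region" (480x640 bool, what is visible of it) and "uv" ([column, row] in pixels, amid what is visible of it).
- nets.landmark_of(picture, query): "uv" ([column, row] in pixels: a listed point, or the origin of a listed thing).
The state is a dict: "clock": time; "joint_pos": joint angles; "qvel": joint speeds; "tau": joint torques, N m; "tool_pos": TCP position; "orientation": TCP orientation; "force": force on the tool from outside, world axes, zero at the start; "moment": the same for the moment, N m; "opening": finger opening in m; "gripper_force": force on a finger pad.
Only numpy, scipy, OpenCV 4.12 (cv2) and the standard library are available. Lean on these libraries where they do the work, as an engineer would, in place of code of your own. Each camera call takes 0.05 s, during which the arm holds its last target. There are 200 camera calls.

## Working session

There is one attempt and no reset: what is moved stays moved. The work goes in short steps, Python scripts to look and compute and a shell command to move; the robot and the scene stay as the last step left them, time stands still between calls to the robot, and variables do not carry over. Pictures are saved under pics/ and viewed, at most 10 in all, crops included, and the job is handed in when it is done.

```bash
mkdir -p pics
cat > h.py <<'E'
import numpy as np,cv2
from plant import telemetry, snapshot, workorder, nets
def ray(p,uv,z):
    R,_=cv2.Rodrigues(np.array(p["rvec"],float)); t=np.array(p["tvec"],float).ravel()
    d=R.T@np.array([(uv[0]-p["cx"])/p["fx"],(uv[1]-p["cy"])/p["fy"],1]); c=-R.T@t
    return c+d*(z-c[2])/d[2]
def tri(ps,uvs):
    A=[]
    for p,uv in zip(ps,uvs):
        R,_=cv2.Rodrigues(np.array(p["rvec"],float)); t=np.array(p["tvec"],float).reshape(3,1)
        K=np.array([[p["fx"],0,p["cx"]],[0,p["fy"],p["cy"]],[0,0,1]]); A.append(K@np.hstack([R,t]))
    X=cv2.triangulatePoints(A[0],A[1],np.array(uvs[0],float),np.array(uvs[1],float)).ravel()
    return X[:3]/X[3]
E
python3 - <<'E'
from h import *
P={n:snapshot(n) for n in("scene","top")}
for n,p in P.items():
    cv2.imwrite(f"pics/{n}0.png",p["frame"][:,:,::-1])
    for q in("case","bear","jar","tongs","tray","snap_mid_top","snap_left_top","snap_right_top"):
        z=0.063 if "top" in q else 0.005
        for d in nets.landmark_of(p,q)[:4]: print(n,q,np.round(d["uv"],1),round(d["confidence"],2),ray(p,d["uv"],z).round(3))
o=telemetry.get_obs();print(o)
E
```

```text
scene case [259.8 379.7] 0.74 [0.807 0.03  0.005]
scene case [348.6 257. ] 0.68 [0.529 0.046 0.005]
scene case [208.  187.7] 0.61 [ 0.47  -0.285  0.005]
scene bear [442.5 216.3] 0.8 [0.352 0.163 0.005]
scene bear [412.9 290. ] 0.78 [0.554 0.17  0.005]
scene bear [500.1 331.1] 0.57 [0.576 0.314 0.005]
scene bear [318.  225.6] 0.42 [ 0.478 -0.037  0.005]
scene jar [269.3 240.1] 0.56 [ 0.551 -0.098  0.005]
scene tongs [301.8 300.6] 0.77 [0.653 0.018 0.005]
scene tray [336.6 267.9] 0.71 [0.562 0.038 0.005]
scene snap_mid_top [260.5 362.5] 0.67 [0.814 0.04  0.063]
scene snap_mid_top [348.3 234. ] 0.64 [0.535 0.045 0.063]
scene snap_mid_top [203.3 163.8] 0.54 [ 0.471 -0.285  0.063]
scene snap_mid_top [379.9 245.1] 0.43 [0.537 0.102 0.063]
scene snap_left_top [376.8 242.2] 0.5 [0.533 0.095 0.063]
scene snap_left_top [257.7 338.9] 0.45 [0.783 0.017 0.063]
scene snap_left_top [173.1 169.3] 0.4 [ 0.511 -0.327  0.063]
scene snap_right_top [319.6 228.2] 0.61 [ 0.542 -0.004  0.063]
scene snap_right_top [228.  156.5] 0.45 [ 0.429 -0.256  0.063]
top case [304.2 261.2] 0.85 [0.534 0.042 0.005]
top c
[... 874 characters left out ...]
.44 [ 0.535 -0.009  0.063]
{'clock': 0.9, 'joint_pos': array([-5.36243378e+01,  2.05451591e+01,  6.82592988e-01, -3.79925284e-04,
       -7.01344780e+01, -1.65071362e+01]), 'qvel': array([ 0.05645678, -0.10007432,  0.06660293,  0.03701524, -0.07197692,
        0.01744126]), 'tau': array([ 4.77326575e-04, -5.82361615e+01,  2.93296409e+01,  7.00222492e+00,
        1.25287686e-02, -8.18014269e-05]), 'tool_pos': array([ 0.22938929, -0.634809  ,  0.40467844]), 'orientation': array([-1.79997267e+02,  1.18247685e-03, -1.60131603e+02]), 'force': array([ 0.34018384, -0.10037965, -0.39104543]), 'moment': array([0.02542293, 0.02135024, 0.04452163]), 'gripper_force': 0.0, 'opening': 0.08775014688639803}
```

Run:
```python
import cv2
a=cv2.imread("pics/top0.png")[80:380,140:540]; cv2.imwrite("pics/top0c.png",cv2.resize(a,None,fx=2,fy=2,interpolation=3))
a=cv2.imread("pics/scene0.png")[180:330,230:430]; cv2.imwrite("pics/scene0c.png",cv2.resize(a,None,fx=4,fy=4,interpolation=3))
```

```text
(no output)
```

View pics/top0c.png

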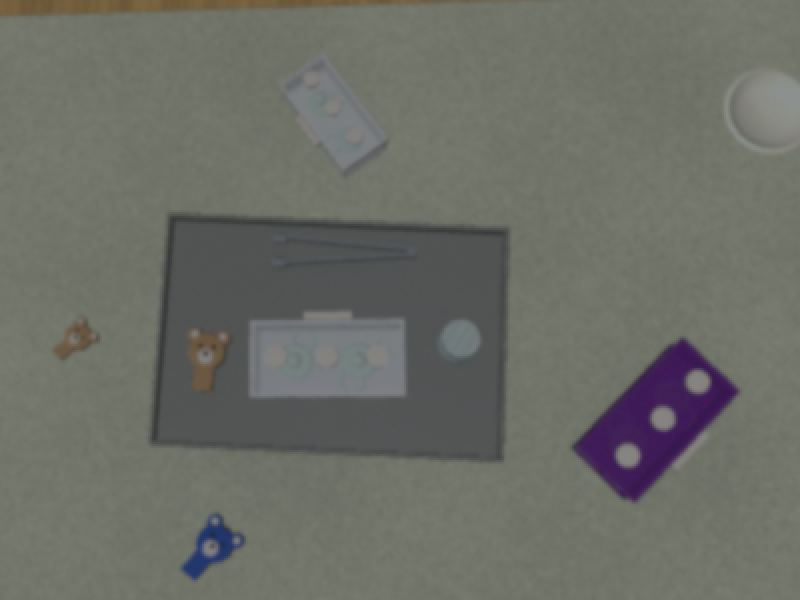

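View pics/scene0c.png

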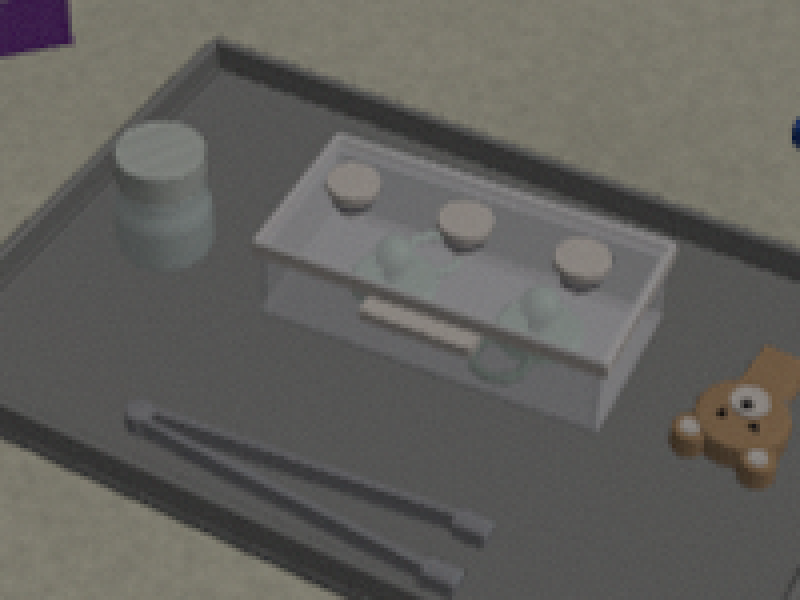

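View pics/scene0.png

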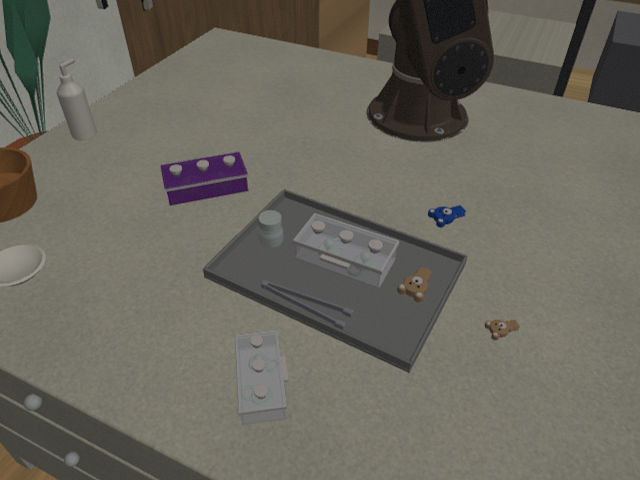

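The top view shows the grey tray holding a clear case, with its studs at about (277,258), (303,258) and (328,258). The bear clip is at its left (+y) end, the jar is at its right end, and the tongs are on the far side.

- **Case-like things (top px):** the clear case in the tray at (304,261), a smaller clear one at (310,138) and a purple one at (463,288). I use the one in the tray: it isn't purple and is the larger clear one.
- **Bears (top px):** the beige one in the tray at (248,256), a smaller beige one at (181,251) and a blue one at (251,352). I use the one in the tray, so the order is middle, left, right.

The enlarged scene crop confirms the choice.

Run:
```python
from h import *
P={n:snapshot(n) for n in("scene","top")}
G={"top":[(302.9,257.6),(277.3,257.6),(328.6,257.8)],"scene":[(346.7,235),(376,245),(318.7,226.2)]}
U={}
for n,p in P.items():
    f=cv2.resize(p["frame"],None,fx=4,fy=4,interpolation=cv2.INTER_CUBIC).astype(float)
    m=((f[:,:,0]-f[:,:,2])>6)&(f.sum(2)>380)
    U[n]=[]
    for u,v in G[n]:
        yy,xx=np.nonzero(m); s=np.hypot(xx/4-u,yy/4-v)<8
        uv=(xx[s].mean()/4-.375,yy[s].mean()/4-.375); U[n].append(uv)
        print(n,np.round(uv,1),s.sum(),ray(p,uv,.063).round(4),ray(p,(u,v),.063).round(4))
for i in range(3): print(tri([P["scene"],P["top"]],[U["scene"][i],U["top"][i]]).round(4),tri([P["scene"],P["top"]],[G["scene"][i],G["top"][i]]).round(4))
o=telemetry.get_obs();print(o["clock"],o["tool_pos"])
```

```text
scene [346.2 234.3] 1400 [0.5371 0.0423 0.063 ] [0.5382 0.0438 0.063 ]
scene [375.4 243.8] 1476 [0.5374 0.0939 0.063 ] [0.5397 0.0958 0.063 ]
scene [318.1 224.7] 1317 [ 0.5356 -0.0096  0.063 ] [ 0.5385 -0.0071  0.063 ]
top [nan nan] 0 [nan nan nan] [0.535  0.0415 0.063 ]
top [nan nan] 0 [nan nan nan] [0.5365 0.0932 0.063 ]
top [nan nan] 0 [nan nan nan] [ 0.5331 -0.0104  0.063 ]
[nan nan nan] [0.5352 0.0421 0.0599]
[nan nan nan] [0.5366 0.0942 0.0598]
[nan nan nan] [ 0.5335 -0.0099  0.058 ]
1.0 [ 0.22939022 -0.63479122  0.40467689]<stdin>:11: RuntimeWarning: Mean of empty slice.
  ret = ret.dtype.type(ret / rcount)
```

```bash
python3 -m creep '[[[0,0,0,-0.0762,0],[0,0,0,-0.0762,0],[0,0,0,-0.0762,0],[0,0,0,-0.0762,0],[0,0,0,-0.0762,0],[0,0,0,-0.0762,0],[0,0,0,-0.0762,0],[0,0,0,-0.0762,0]]]'
```

```text
clock: 1.67
tool_pos: [0.2294, -0.6348, 0.4047]
orientation: [180.0, 0.0, -104.9]
force: [-0.6, 0.3, -0.2]
opening: 0.0394
gripper_force: 0.0
```

```bash
python3 -m creep '[[[0,0,0,-0.0762,0],[0,0,0,-0.0762,0],[-0.171,-0.0723,0,0,0],[-0.171,-0.0723,0,0,0],[-0.171,-0.0723,0,0,0],[-0.171,-0.0723,0,0,0],[-0.171,-0.0723,0,0,0],[-0.171,-0.0723,0,0,0]]]'; python3 -m creep '[[[-0.171,-0.0723,0,0,0],[-0.171,-0.0723,0,0,0],[-0.171,-0.0723,0,0,0],[-0.171,-0.0723,0,0,0],[-0.171,-0.0723,0,0,0],[-0.171,-0.0723,0,0,0],[-0.171,-0.0723,0,0,0],[-0.171,-0.0723,0,0,0]]]'
```

```text
clock: 2.33
tool_pos: [0.322, -0.4304, 0.4048]
orientation: [-180.0, -0.0, -91.6]
force: [1.1, 0.2, 0.2]
opening: 0.0001
gripper_force: 0.0
clock: 3.0
tool_pos: [0.445, -0.1599, 0.4052]
orientation: [-179.9, 0.0, -91.5]
force: [0.4, -0.7, 0.6]
opening: 0.0003
gripper_force: 0.0
```

```bash
python3 -m creep '[[[-0.170,-0.072,0.083,0,0],[-0.170,-0.072,0.083,0,0],[-0.170,-0.072,0.083,0,0],[-0.170,-0.072,0.083,0,0],[-0.170,-0.072,0.083,0,0],[-0.170,-0.072,0.083,0,0],[0,0,0,0,0],[0,0,0,0,0]]]'
python3 - <<'E'
from h import *
p=snapshot("scene"); cv2.imwrite("pics/s1.png",cv2.resize(p["frame"][130:310,240:440,::-1],None,fx=3.2,fy=3.2,interpolation=3)); print(telemetry.get_obs()["tool_pos"],telemetry.get_obs()["force"])
E
```

```text
clock: 3.67
tool_pos: [0.5369, 0.0416, 0.3037]
orientation: [179.9, -0.1, -91.4]
force: [0.1, -0.4, 0.0]
opening: 0.0004
gripper_force: 0.0
[0.5366302  0.04057977 0.30451546] [ 0.18654732 -0.49487423  0.26760561]
```

View pics/s1.png

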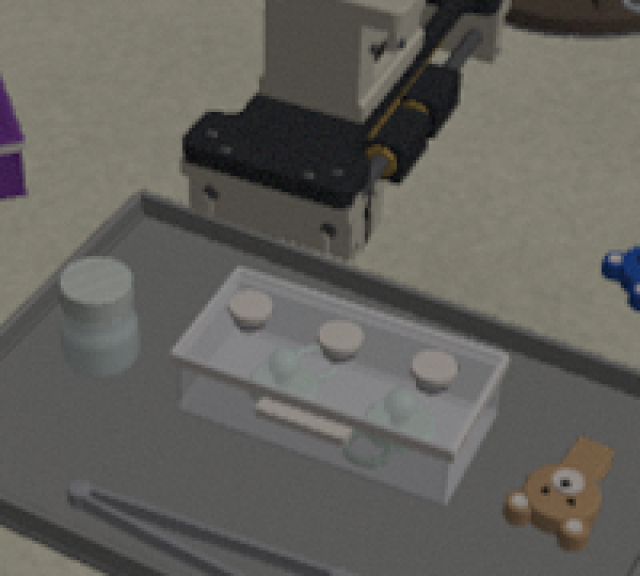

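The scene crop shows the gripper body with its lower edge near crop (275,235), above and behind the case. Nothing has been disturbed. I'll check where the fingertip should project.

Run:
```python
from h import *
p=snapshot("scene");K=np.array([[p["fx"],0,p["cx"]],[0,p["fy"],p["cy"]],[0,0,1]])
o=telemetry.get_obs();t=o["tool_pos"]
pts=np.array([t+[0,0,-h] for h in(0,.112,.178)]+[[.5365,.042,.063]])
print(((cv2.projectPoints(pts,np.array(p["rvec"]),np.array(p["tvec"]),K,None)[0][:,0]-[240,130])*3.2).round(0),t)
cv2.imwrite("pics/s2.png",p["frame"][:,:,::-1][0:330,180:480].repeat(1,0)); 
cv2.imwrite("pics/s2.png",cv2.resize(p["frame"][:,:,::-1][60:310,220:460],None,fx=2.4,fy=2.4,interpolation=3))
```

```text
[[359. -95.]
 [347. 124.]
 [341. 235.]
 [340. 333.]] [0.53650862 0.03988359 0.30511734]
```

View pics/s2.png

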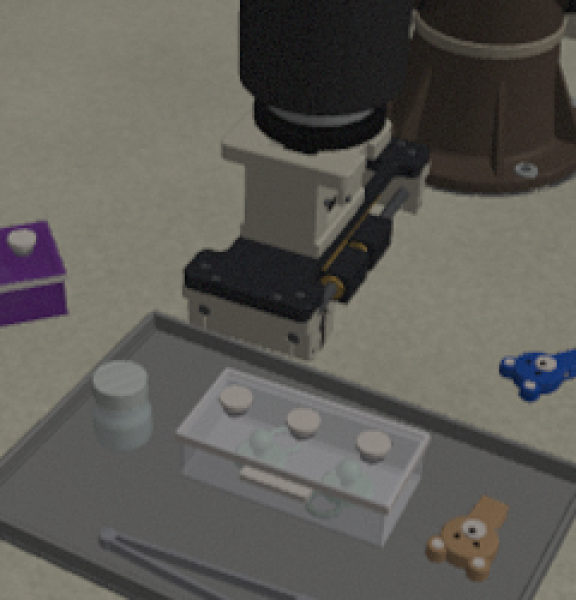

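The gripper's near end hides the fingers. The projected tip at s1 crop (341,235) lines up over the middle stud at (340,333), so I'll descend.

```bash
python3 -m creep '[[[-0.01,0,0.06,0,0],[0,0,0.06,0,0],[0,0,0.06,0,0],[0,0,0.06,0,0],[0,0,0.03,0,0],[0,0,0,0,0],[0,0,0,0,0],[0,0,0,0,0]]]';python3 -m creep '[[[0,0,0.01,0,0],[0,0,0.01,0,0],[0,0,0.01,0,0],[0,0,0.01,0,0],[0,0,0,0,0],[0,0,0,0,0]]]'
```

```text
clock: 4.43
tool_pos: [0.5369, 0.0416, 0.2521]
orientation: [-179.9, 0.0, -91.6]
force: [-0.8, 0.1, 0.5]
opening: 0.0002
gripper_force: 0.0
clock: 4.93
tool_pos: [0.5366, 0.042, 0.2429]
orientation: [180.0, -0.0, -91.5]
force: [0.5, -0.0, -0.1]
opening: 0.0008
gripper_force: 0.0
```

```bash
python3 -m creep '[[[0,0,0.005,0,0],[0,0,0.005,0,0],[0,0,0.005,0,0],[0,0,0.005,0,0],[0,0,0.005,0,0]]]'; python3 -m creep '[[[0,0,0.005,0,0],[0,0,0.005,0,0]]]'
```

```text
clock: 5.35
tool_pos: [0.5367, 0.042, 0.2382]
orientation: [-180.0, 0.0, -91.5]
force: [-0.9, 0.6, 3.6]
opening: 0.0002
gripper_force: 1.5
clock: 5.52
tool_pos: [0.5367, 0.042, 0.2361]
orientation: [-180.0, 0.0, -91.5]
force: [-2.0, 0.5, 2.8]
opening: 0.0004
gripper_force: 1.5
```

Contact at the expected 3 N. I'll continue in small steps to the stop, expected near z = 0.233.

```bash
python3 -m creep '[[[0,0,0.005,0,0],[0,0,0.005,0,0]]]'; python3 -m creep '[[[0,0,0.0025,0,0],[0,0,0,0,0]]]'
```

```text
clock: 5.68
tool_pos: [0.5367, 0.042, 0.234]
orientation: [-180.0, 0.0, -91.5]
force: [-0.4, 1.2, 3.6]
opening: 0.0006
gripper_force: 1.5
clock: 5.85
tool_pos: [0.5367, 0.042, 0.2334]
orientation: [-180.0, 0.0, -91.6]
force: [-0.3, 0.1, 0.7]
opening: 0.0003
gripper_force: 0.6
```

```bash
python3 -m creep '[[[0,0,0.0015,0,0],[0,0,0,0,0]]]'; python3 -m creep '[[[0,0,0.0015,0,0],[0,0,0,0,0]]]'
```

```text
clock: 6.02
tool_pos: [0.5367, 0.042, 0.2334]
orientation: [-180.0, 0.0, -91.5]
force: [-0.8, 0.8, 3.5]
opening: 0.0002
gripper_force: 2.1
clock: 6.18
tool_pos: [0.5367, 0.042, 0.2334]
orientation: [-180.0, 0.0, -91.5]
force: [-2.1, 2.1, 6.5]
opening: 0.0005
gripper_force: 3.5
```

Force rises at z = 0.2334, so that is the hard stop and the middle stud is in. Next is the left stud, nearer the bear.

```bash
python3 -m creep '[[[0,0,-0.05,0,0],[0,0,-0.05,0,0],[-0.087,0,0,0,0],[-0.087,0,0,0,0],[-0.086,0,0,0,0],[0,0,0,0,0],[0,0,0,0,0]]]';python3 -m creep '[[[0,0,0.015,0,0],[0,0,0.015,0,0],[0,0,0.015,0,0],[0,0,0.005,0,0],[0,0,0,0,0],[0,0,0,0,0]]]'
```

```text
clock: 6.77
tool_pos: [0.5382, 0.0946, 0.2537]
orientation: [-180.0, 0.0, -91.5]
force: [0.0, -0.2, 0.5]
opening: 0.0001
gripper_force: 0.0
clock: 7.27
tool_pos: [0.5381, 0.0936, 0.2428]
orientation: [180.0, -0.0, -91.6]
force: [0.4, 0.3, -0.4]
opening: 0.0004
gripper_force: 0.0
```

```bash
python3 -m creep '[[[0,0,0.005,0,0],[0,0,0.005,0,0],[0,0,0.005,0,0],[0,0,0.005,0,0]]]'
```

```text
clock: 7.6
tool_pos: [0.5382, 0.0939, 0.2392]
orientation: [-180.0, -0.0, -91.5]
force: [0.1, -0.8, 3.2]
opening: 0.0005
gripper_force: 1.5
```

```bash
python3 -m creep '[[[0,0,0.005,0,0],[0,0,0.005,0,0],[0,0,0.005,0,0],[0,0,0.005,0,0],[0,0,0.005,0,0],[0,0,0,0,0]]]'
```

```text
clock: 8.1
tool_pos: [0.5382, 0.0939, 0.2338]
orientation: [-180.0, 0.0, -91.5]
force: [0.6, -1.1, 0.7]
opening: 0.0001
gripper_force: 0.5
```

```bash
python3 -m creep '[[[0,0,0.0025,0,0],[0,0,0,0,0]]]'
```

```text
clock: 8.27
tool_pos: [0.5381, 0.0939, 0.2335]
orientation: [-180.0, 0.0, -91.5]
force: [-0.3, -1.4, 1.9]
opening: 0.0008
gripper_force: 0.8
```

```bash
python3 -m creep '[[[0,0,0.0025,0,0],[0,0,0,0,0]]]'
```

```text
clock: 8.43
tool_pos: [0.5381, 0.094, 0.2334]
orientation: [-180.0, 0.0, -91.5]
force: [-1.0, -0.9, 5.6]
opening: 0.0004
gripper_force: 3.2
```

The left stud is at its stop. Last is the right stud, nearer the jar.

```bash
python3 -m creep '[[[0,0,-0.05,0,0],[0,0,-0.05,0,0],[0.13,0,0,0,0],[0.13,0,0,0,0],[0.13,0,0,0,0],[0.13,0,0,0,0],[0,0,0,0,0],[0,0,0,0,0]]]';python3 -m creep '[[[0,0,0.015,0,0],[0,0,0.015,0,0],[0,0,0.015,0,0],[0,0,0.005,0,0],[0,0,0,0,0],[0,0,0,0,0]]]'
```

```text
clock: 9.1
tool_pos: [0.5352, -0.0111, 0.2538]
orientation: [-180.0, 0.0, -91.7]
force: [0.2, 0.6, 0.6]
opening: 0.0005
gripper_force: 0.0
clock: 9.6
tool_pos: [0.5352, -0.0097, 0.2427]
orientation: [180.0, -0.0, -91.5]
force: [-0.1, 0.2, 0.3]
opening: 0.0003
gripper_force: 0.0
```

```bash
python3 -m creep '[[[0,0,0.005,0,0],[0,0,0.005,0,0],[0,0,0.005,0,0],[0,0,0.005,0,0]]]'
```

```text
clock: 9.93
tool_pos: [0.5353, -0.0099, 0.2391]
orientation: [-180.0, 0.0, -91.5]
force: [-0.0, 1.8, 3.4]
opening: 0.0006
gripper_force: 1.5
```

```bash
python3 -m creep '[[[0,0,0.005,0,0],[0,0,0.005,0,0],[0,0,0.005,0,0],[0,0,0.005,0,0],[0,0,0.005,0,0],[0,0,0,0,0]]]'
```

```text
clock: 10.43
tool_pos: [0.5353, -0.01, 0.2338]
orientation: [-180.0, 0.0, -91.5]
force: [0.1, 0.5, -0.3]
opening: 0.0007
gripper_force: 0.3
```

```bash
python3 -m creep '[[[0,0,0.0025,0,0],[0,0,0,0,0]]]'
```

```text
clock: 10.6
tool_pos: [0.5353, -0.01, 0.2334]
orientation: [-180.0, 0.0, -91.5]
force: [0.7, 1.4, 0.8]
opening: 0.0003
gripper_force: 0.8
```

```bash
python3 -m creep '[[[0,0,0.002,0,0],[0,0,0,0,0]]]'
```

```text
clock: 10.77
tool_pos: [0.5353, -0.0101, 0.2334]
orientation: [-180.0, -0.0, -91.5]
force: [-2.3, 1.7, 5.0]
opening: 0.0003
gripper_force: 2.8
```

All three studs are in. I'll retreat up and sideways for a clear view.

```bash
python3 -m creep '[[[0,0,-0.06,0,0],[0,0,-0.15,0,0],[0,0,-0.18,0,0],[0,0,-0.18,0,0],[0,0,-0.18,0,0],[0.15,0,0,0,0],[0.18,0,0,0,0],[0.18,0,0,0,0]]]'; python3 -m creep '[[[0.18,0,0,0,0],[0.18,0,0,0,0],[0.15,0,0,0,0],[0,0,0,0,0],[0,0,0,0,0],[0,0,0,0,0]]]'
python3 - <<'E'
from h import *
p=snapshot("scene"); cv2.imwrite("pics/s3.png",cv2.resize(p["frame"][180:330,230:430,::-1],None,fx=4,fy=4,interpolation=3)); o=telemetry.get_obs();print(o["clock"],o["tool_pos"],o["force"])
E
```

```text
clock: 11.43
tool_pos: [0.5322, -0.1127, 0.3838]
orientation: [-179.9, 0.0, -91.4]
force: [1.1, -0.7, -0.4]
opening: 0.0006
gripper_force: 0.0
clock: 11.93
tool_pos: [0.5294, -0.2142, 0.3826]
orientation: [179.9, 0.0, -91.6]
force: [-0.0, -0.1, -0.3]
opening: 0.0004
gripper_force: 0.0
11.9833 [ 0.52958491 -0.21361229  0.38275646] [-0.6280695   0.2746091  -0.40233961]
```

View pics/s3.png

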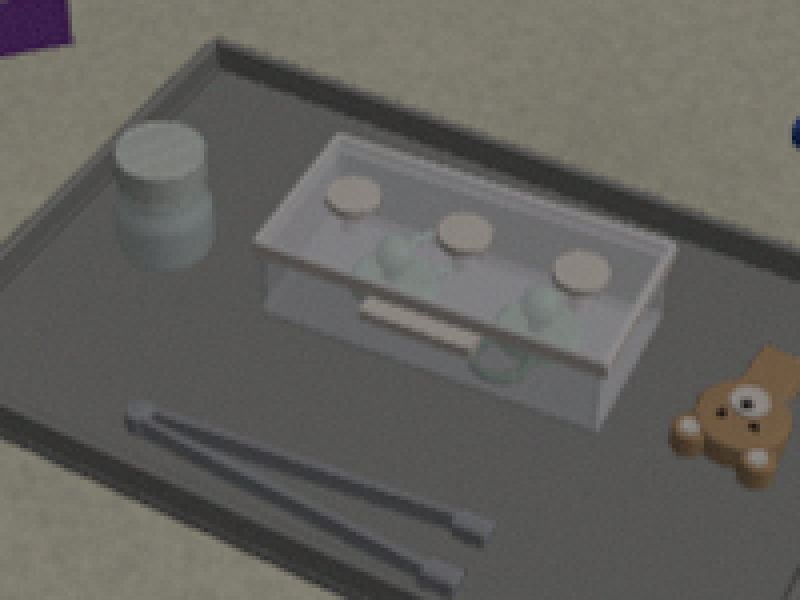

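All three studs now sit flush on the lid, at crop (355,195), (466,234) and (583,271). The case, bear, jar and tongs are exactly where they were.

```bash
python3 -c "
from plant import workorder
print(workorder.close_job())"
```

```text
the job is handed in; nothing more can be done
None
```

The three studs are pressed to their stops in the order asked (middle, bear end, jar end), with force readings no higher than about 6.5 N; the case, bear clip, jar and tongs look unmoved in the last picture, and the job was handed in at about 12 s.

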